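# Feed carrot pieces into the juicer

## Robot

A 6-joint arm with a two-finger parallel gripper is mounted at the origin on a cart in front of the work surface, level with it; the furniture and walls round the work are solid. World frame = base frame: x ahead of the robot, y to its left, z up, the work surface at z = 0. Lengths are in m, angles in rad, forces in N, time in s.
With the tool pointing down it reaches from about 0.3 to 0.85 m from the base axis. Payload 4.2 kg.
Tool frame: the origin (TCP) lies at the very end of the fingers, on their centre line; the grasp point (between the pads) lies 19 mm behind it; z points along the fingers, y is the line along which they close (so a half turn about z gives the same grasp; the last joint's range is limited). The gripper opens to 91 mm and grips with 3 to 60 N. Pads are 32 mm wide; open, the fingers measure 118 mm over their backs; the gripper's body (76 mm by 178 mm) begins 60 mm behind the grasp point.
Start: joints at [1.232, 0.32, 1.565, -0, 1.257, -0.02], TCP at [0.18, 0.546, 0.214] pointing down, gripper open.
Joint ranges: [-3.11, 3.11], [-0.84, 2.01], [0.21, 2.61], [-1.34, 4.49], [0.05, 2.63], [-2.56, 2.56]. Speed limits (rad/s): [2.57, 2.57, 3.14, 3.14, 3.14, 3.14].

## Interface

Orientations are given as a rotation vector (axis times angle).
In Python, from rig import env gives the robot as it stands.
- The arm moves only by the shell command python3 -m inch [OPENING], which reads ROWS from standard input. ROWS is a JSON list that holds a single list of rows (three levels of brackets), with 1 to 10 rows, each of 4 numbers: dx, dy, dz in fractions of the full range, 1 being 1000 mm, then a turn about the tool's z in shares of pi rad (1.0 is pi rad); each row is the pose to reach, as a shift and turn from the pose commanded when the command began, along the tool's axes at that moment; what a row does not reach only later rows make up. A row lasts 1/8 s, in which the tool goes at most 0.0625 m and 0.188 rad, less where a joint would pass 70% of its speed; a pose out of reach is approached as far as the arm can. OPENING is the finger opening in m, set as the command begins (- or left out keeps the last). The fingers move at their own pace and stop on an object; the grip force is fixed at half the most. Time passes only in rows, so rows that do not move let the fingers close. It prints the time, the measured TCP pose, the force, the opening and the grip force at its end. A shift or turn number past 1, either way, is cut back to 1. Input that does not fit is refused with a message, and nothing moves.
- env.observe(): the state, without advancing time (a new reading comes with each control period).
- env.capture(name): name is "scene" or "top"; returns a dict with "pixels" (420x560x3 uint8, red, green, blue), "fx", "fy", "cx", "cy" (pixels), "D" ([k1, k2, p1, p2, k3] as OpenCV has them; the pictures are not rectified), "camera_from_world" (4x4, takes a point from world to camera coordinates). Camera axes: x right, y down, z forward; pixel columns grow to the right and rows downward; lengths in m; the calibration is good to about 2 mm. A picture is of the moment at which its call begins. There is no depth.
- env.sign_off(): hands the job in; it is judged then, once.
Trained networks look in a picture, given as the dict that the camera call returned (one of the last four; its "shot" number tells which), for a name from the list of things; names that differ only in an ending like _2 or _b are one class to them, and where a whole thing is asked for, a point or a joint stands for the part that bears it (a point fixed in the world has none). Each returns a list of dicts, best first, with "confidence" (0 to 1); they miss things now and then, are a little off and sometimes report something else, mostly with a low value. They report only what shows in the picture. A call takes as long as a camera call.
- env.spot_in(picture, thing): "box" ([left, top, right, bottom] in pixels, round what is visible of it).
- env.cut_out(picture, thing): "pixels" (420x560 bool, what is visible of it) and "box" ([left, top, right, bottom] in pixels, round what is visible of it).
- env.tip_of(picture, thing): "point" ([column, row] in pixels: a listed point, or the origin of a listed thing).
The state is a dict: "t": time; "q": joint angles; "qd": joint speeds; "joint_efforts": joint torques, N m; "eef_pos": TCP position; "orientation": TCP orientation; "ft_force": force on the tool from outside, world axes, zero at the start; "wrist_torque": the same for the moment, N m; "opening": finger opening in m; "grasp_force": force on a finger pad.
Only numpy, scipy, OpenCV 4.12 (cv2) and the standard library are available. Lean on these libraries where they do the work, as an engineer would, in place of code of your own. Each camera call takes 0.05 s, during which the arm holds its last target. There are 200 camera calls.

## Task

Load the juicer: take the pusher out of the feed tube and stand it upright on the worktop, then slide the three carrot pieces along the loading tray into the feed tube, one after another, so that each drops through the neck into the drum before the next goes in. Slide the pieces on the tray, do not lift them, and leave the jam jar, the salt shaker, the spice jar and the onion where they are.

Things in the scene. Friction and masses are not known exactly. Their poses are not given: they have to be found in the camera images.
- juicer: small kitchen juicer, fixed by suction feet: round white motor base 148 mm across, clear drum 116 mm across, clear neck (feed tube), white loading tray on top, floor 205 mm above the worktop. Origin: on the worktop under the axis of drum and neck. z up; juice spout and a glass under it reach 140 mm out along -x; the tray reaches out along +y
- neck (a point): centre of the round mouth of the feed tube, in the plane of the tray floor (205 mm above the worktop); axes as the juicer's. The mouth is 46 mm wide; the neck runs straight down 37 mm, then widens into the drum, whose floor is 121 mm below this point (a low hub 15 mm high stands in its middle)
- tray (a point): middle of the loading tray, on its floor, 66 mm from the neck along the juicer's +y; axes as the juicer's. The tray inside measures 173 mm along x and 238 mm along y (corners rounded by 30 mm); walls 3 mm thick, rim 14 mm above the tray floor. The pieces stand between the middle and the +y end
- pusher: loose grey plastic pusher, 108 mm tall, about 0.1 kg, sitting in the feed tube at the start. From the foot up: round stem 39 mm across, 55 mm long (3.5 mm play all round in the neck); flange 62 mm across, 5 mm thick, resting on the tray floor; round grip 28 mm across. Origin: centre of the flat foot, z up. It must rise 72 mm to clear the rim and stands on its foot by itself
- pusher_grip (a point): point on the pusher's axis 87 mm above its foot, the height to take the round grip (28 mm across)
- piece_1: carrot piece, a short upright round, 26 mm across at the foot, 24 mm across at the top, 24 mm high, 0.015 kg, standing loose on the tray floor. Origin: centre of its underside. All three are alike
- piece_2: carrot piece like piece_1
- piece_3: carrot piece like piece_1
- jam_jar: closed jam jar, 68 mm across, 90 mm high, bystander at the right; origin: centre of its underside. The worktop 160 to 180 mm to the right (world -y) of the neck, or there and up to 20 mm nearer the robot, is clear of things
- salt_shaker: salt shaker, 44 mm across, 90 mm high, bystander at the front right; origin: centre of its underside
- spice_jar: spice jar with a red cap, 44 mm across, 105 mm high, bystander at the back right; origin: centre of its underside
- red_onion: red onion, 67 mm across, 75 mm high, bystander at the left; origin: centre of its underside

How it is judged:
By the outcome, as a careful person would: the job done as asked, in the order asked, and still so for the second after the job is handed in, with the robot touching nothing.
It also fails if it takes over 66 s, if anything falls off the work surface, if the arm or the gripper's body presses on something with over 40 N, if the wrist force passes 120 N, or if a joint passes its speed limit or range.

## Working session

There is one attempt and no reset: what is moved stays moved. The work goes in short steps, Python scripts to look and compute and a shell command to move; the robot and the scene stay as the last step left them, time stands still between calls to the robot, and variables do not carry over. Pictures are saved under pics/ and viewed, at most 10 in all, crops included, and the job is handed in when it is done.

```bash
mkdir -p pics; ls; cat > h.py <<'E'
import numpy as np, cv2
from rig import env
def ray(p,uv):
    K=np.array([[p["fx"],0,p["cx"]],[0,p["fy"],p["cy"]],[0,0,1.]])
    n=cv2.undistortPoints(np.array([[uv]],float),K,np.array(p["D"],float))[0,0]
    T=np.array(p["camera_from_world"]);R,t=T[:3,:3],T[:3,3]
    return -R.T@t, R.T@np.array([n[0],n[1],1])
def at_z(p,uv,z):
    o,d=ray(p,uv); return o+d*(z-o[2])/d[2]
def proj(p,X):
    K=np.array([[p["fx"],0,p["cx"]],[0,p["fy"],p["cy"]],[0,0,1.]])
    T=np.array(p["camera_from_world"]);
    return cv2.projectPoints(np.array(X,float).reshape(-1,1,3),cv2.Rodrigues(T[:3,:3])[0],T[:3,3],K,np.array(p["D"],float))[0][:,0]
def tri(rs):
    A=0;b=0
    for o,d in rs:
        d=d/np.linalg.norm(d);P=np.eye(3)-np.outer(d,d);A=A+P;b=b+P@o
    return np.linalg.solve(A,b)
E
python3 - <<'E'
from h import *
np.set_printoptions(precision=4,suppress=True)
s=env.observe(); print(s["eef_pos"],s["orientation"],s["t"])
ps={n:env.capture(n) for n in("scene","top")}
for n,p in ps.items():
    cv2.imwrite(f"pics/{n}0.png",p["pixels"][:,:,::-1]); print(n,ray(p,[280,210]))
Z={"neck":.205,"tray":.205,"pusher_grip":.237,"pusher":.15,"piece_1":.205,"jam_jar":0,"salt_shaker":0,"spice_jar":0,"red_onion":0,"juicer":0}
for th,z in Z.items():
    for n,p in ps.items():
        for r in env.tip_of(p,th)[:4]:
            print(th,n,round(r["confidence"],2),np.array(r["point"]),at_z(p,r["point"],z))
E
```

```text
pics
[0.1801 0.5456 0.2131] [-0.4985 -3.1015  0.0027] 0.0
scene (array([-0.0721, -0.5409,  1.1265]), array([ 0.5157,  0.4477, -0.7305]))
top (array([0.1578, 0.1748, 1.5707]), array([ 0.3045, -0.0927, -0.9481]))
neck scene 0.39 [264.6 201.5] [0.5745 0.0794 0.205 ]
neck top 0.71 [290.6 222.4] [0.5492 0.019  0.205 ]
tray scene 0.84 [262.2 201.4] [0.5703 0.0849 0.205 ]
tray top 0.75 [264.4 218.8] [0.5798 0.0955 0.205 ]
pusher_grip scene 0.82 [274.8 207.5] [0.5535 0.0212 0.237 ]
pusher_grip scene 0.36 [390.7 309.3] [ 0.4889 -0.3858  0.237 ]
pusher_grip top 0.79 [285.9 214.9] [0.5666 0.0306 0.237 ]
pusher scene 0.71 [274.9 227.3] [0.5558 0.0236 0.15  ]
pusher scene 0.32 [164.4 222.8] [0.3567 0.2779 0.15  ]
pusher scene 0.2 [240.9 195.7] [0.5833 0.1885 0.15  ]
pusher top 0.68 [290.2 225.5] [0.5551 0.0165 0.15  ]
piece_1 scene 0.6 [240.2 196.7] [0.5421 0.1461 0.205 ]
piece_1 scene 0.53 [274.6 187.6] [0.6366 0.0959 0.205 ]
piece_1 scene 0.42 [260.8 196.7] [0.5816 0.1009 0.205 ]
piece_1 top 0.64 [257.4 204.9] [0.6296 0.1063 0.205 ]
piece_1 top 0.54 [260.2 218.6] [0.5835 0.108  0.205 ]
jam_jar 
[... 278 characters left out ...]
 0.    ]
salt_shaker scene 0.69 [277.2 258.8] [0.559  0.0181 0.    ]
salt_shaker scene 0.29 [273.7 187.4] [0.7929 0.2407 0.    ]
salt_shaker top 0.54 [382.2 246.6] [ 0.446  -0.2953  0.    ]
spice_jar scene 0.62 [275.  205.8] [0.7268 0.1759 0.    ]
spice_jar scene 0.59 [359.5 264. ] [ 0.7126 -0.1878  0.    ]
spice_jar scene 0.53 [265.2 202.2] [0.7172 0.2135 0.    ]
spice_jar top 0.6 [330.  185.3] [ 0.7119 -0.1805  0.    ]
red_onion scene 0.75 [164.6 224.9] [0.417  0.3957 0.    ]
red_onion top 0.72 [184.6 299.9] [0.4273 0.4114 0.    ]
juicer scene 0.81 [274.2 258.6] [0.5534 0.0257 0.    ]
juicer scene 0.68 [240.7 193.4] [0.6918 0.3092 0.    ]
juicer top 0.7 [286.9 235.7] [0.5632 0.0205 0.    ]
```

```bash
python3 - <<'E'
import cv2
a=cv2.imread("pics/scene0.png")[130:310,150:330];b=cv2.imread("pics/top0.png")[130:310,190:370]
cv2.imwrite("pics/c0.png",cv2.hconcat([cv2.resize(x,(400,400),interpolation=2) for x in(a,b)]))
E
```

```text
(no output)
```

View pics/c0.png

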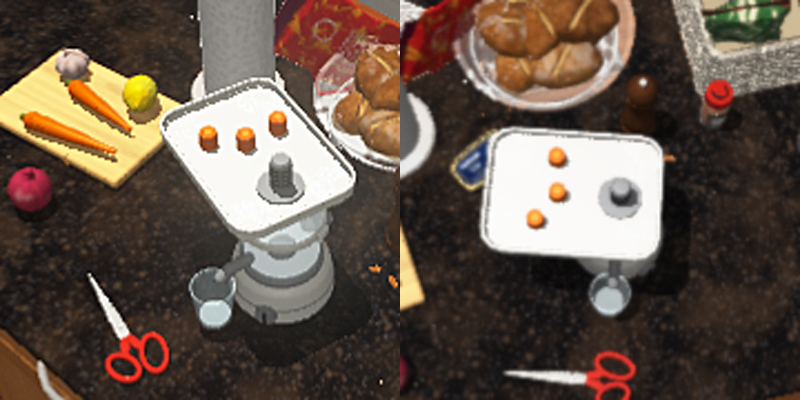

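View pics/top0.png

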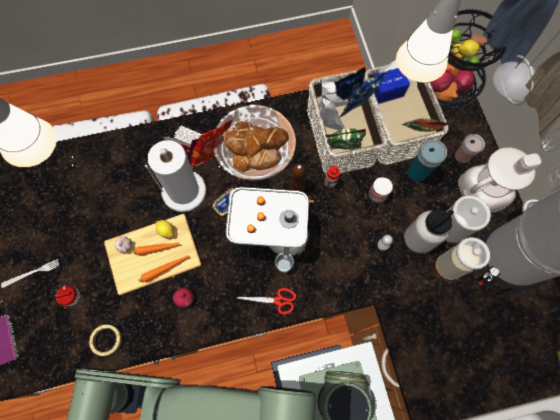

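Both crops show the tray's long side running left from the pusher (top view: pusher at about 289,219 and pieces at about 260,201, 261,216 and 251,229). A tall paper-towel roll stands at top (175,180), jam jar at (380,190), salt shaker at (385,243), spice jar at (332,177).

```bash
cat > look.py <<'E'
from h import *
np.set_printoptions(precision=4,suppress=True)
def pieces(p,roi,z=.217):
    hsv=cv2.cvtColor(p["pixels"],cv2.COLOR_RGB2HSV); m=cv2.inRange(hsv,(5,150,90),(22,255,255))
    k=np.zeros_like(m);l,t,r,b=roi;k[t:b,l:r]=m[t:b,l:r]
    n,_,st,c=cv2.connectedComponentsWithStats(k)
    return [(st[i,4],c[i],at_z(p,c[i],z)) for i in range(1,n) if st[i,4]>8]
E
python3 - <<'E'
from look import *
ps={n:env.capture(n) for n in("scene","top")}
R={"scene":(225,165,305,230),"top":(232,190,305,240)}
for n,p in ps.items():
    for x in pieces(p,R[n]): print(n,*x)
p=ps["top"]
for th in("tray","juicer","pusher"):
  for n,p in ps.items():
    for r in env.cut_out(p,th)[:1]:
        m=r["pixels"].astype(np.uint8); print(th,n,r["confidence"],r["box"],m.sum())
        cv2.imwrite(f"pics/m_{th}_{n}.png",m*255)
p=ps["top"]; hsv=cv2.cvtColor(p["pixels"],cv2.COLOR_RGB2HSV)
m=cv2.inRange(hsv,(0,0,170),(180,60,255)); k=np.zeros_like(m);k[183:255,222:315]=m[183:255,222:315]
n,l,st,c=cv2.connectedComponentsWithStats(k);i=1+st[1:,4].argmax()
pts=np.argwhere(l==i)[:,::-1]
W=np.array([at_z(p,u,.212)[:2] for u in pts],np.float32)
r=cv2.minAreaRect(W);print(r, cv2.boxPoints(r))
E
```

```text
scene 22 [303.     178.8182] [0.7116 0.0486 0.217 ]
scene 75 [274.5067 184.9867] [0.6355 0.0951 0.217 ]
scene 71 [243.2958 192.0423] [0.5536 0.1437 0.217 ]
scene 73 [259.9178 192.5205] [0.584  0.1061 0.217 ]
top 44 [260.0909 200.4773] [0.6377 0.0954 0.217 ]
top 43 [260.5814 216.1628] [0.5872 0.1057 0.217 ]
top 45 [250.5111 228.2222] [0.5566 0.1446 0.217 ]
tray scene 0.71 [222.9, 166.2, 310.6, 274.7] 5302
tray top 0.84 [223.0, 186.9, 308.6, 258.9] 4452
juicer scene 0.58 [222.0, 167.4, 306.3, 275.9] 5166
pusher scene 0.7 [266.0, 200.6, 287.2, 221.7] 345
pusher top 0.66 [280.0, 209.4, 298.2, 228.5] 287
((0.5842812061309814, 0.08594276756048203), (0.24926228821277618, 0.18310502171516418), 71.98491668701172) [[ 0.4587 -0.0043]
 [ 0.6328 -0.0609]
 [ 0.7099  0.1761]
 [ 0.5358  0.2328]]
```

```bash
python3 - <<'E'
from look import *
from scipy.optimize import least_squares
ps={n:env.capture(n) for n in("scene","top")}
X0=np.array([.564,.023]);yaw=-np.arctan2(.309,.951)
a=np.linspace(0,2*np.pi,60);circ=np.c_[np.cos(a),np.sin(a)]
# fit pusher centre by centroid of grey silhouette vs model
def sil(p,c):
    m=np.zeros((1680,2240),np.uint8)
    def poly(l): cv2.fillConvexPoly(m,cv2.convexHull((proj(p,l)*4).round().astype(np.int32)),1)
    poly(np.vstack([np.c_[c+.031*circ,np.full(60,z)] for z in(.205,.210)]))
    poly(np.vstack([np.c_[c+.014*circ,np.full(60,z)] for z in(.210,.258)]))
    ys,xs=np.nonzero(m);return np.array([xs.mean(),ys.mean()])/4
obs={}
for n,p in ps.items():
    u=proj(p,[*X0,.22])[0].astype(int);g=p["pixels"].astype(int).mean(2)
    k=np.zeros(g.shape,np.uint8);k[u[1]-16:u[1]+14,u[0]-14:u[0]+14]=(g[u[1]-16:u[1]+14,u[0]-14:u[0]+14]<195)
    nn,l,st,c=cv2.connectedComponentsWithStats(k);i=1+st[1:,4].argmax();obs[n]=c[i];print(n,st[i],c[i])
    for th in["pusher"]:
        r=env.cut_out(p,th)[0];q=np.argwhere(r["pixels"])[:,::-1].mean(0);print("net",q)
    f=least_squares(lambda c:sil(p,c)-c_obs if 0 else sil(p,c)-obs[n],X0,diff_step=.02);print("centre",n,f.x)
T=[]
for n,p in ps.items():
    im=cv2.resize(p["pixels"][:,:,::-1],None,fx=5,fy=5,interpolation=2)
    ex=np.array([np.cos(yaw),np.sin(yaw)]);ey=np.array([-ex[1],ex[0]])
    rect=[(*(X0+ex*x+ey*y),.219) for x,y in((-.0895,-.056),(.0895,-.056),(.0895,.188),(-.0895,.188))]
    for P,c in((rect,(255,0,0)),(np.c_[X0+.031*circ,np.full(60,.21)],(0,0,255)),(np.c_[X0+.014*circ,np.full(60,.258)],(0,255,0))):
        cv2.polylines(im,[((proj(p,P)+.5)*5).astype(np.int32)],True,c,1)
    u=(proj(p,[*(X0+ey*.066),.21])[0]*5).astype(int);T.append(im[u[1]-290:u[1]+290,u[0]-200:u[0]+200] if n=="scene" else im[u[1]-290:u[1]+290,u[0]-200:u[0]+200])
cv2.imwrite("pics/ov.png",cv2.hconcat(T))
t=ps["top"];print("roll base",at_z(t,[183,192],0),at_z(t,[160,150],.28))
E
```

```text
scene [265 199  22  23 272] [276.3015 211.2721]
net [275.8805 210.9942]
centre scene [0.5602 0.0216]
top [280 210  19  19 264] [288.9394 218.8864]
net [287.9006 218.5032]
centre top [0.5609 0.0214]
roll base [0.8125 0.348  0.    ] [0.8484 0.3609 0.28  ]
```

View pics/ov.png

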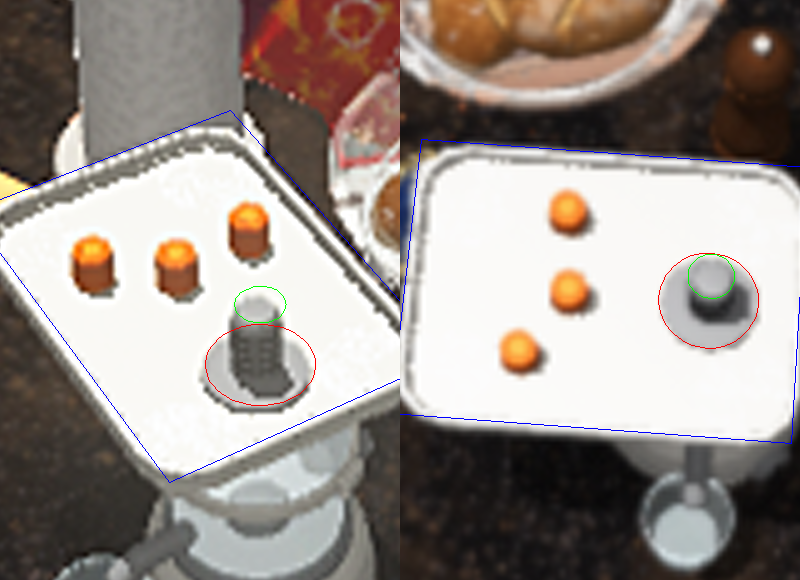

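The overlay shows the tray outline matching. The pusher sits about 3 mm nearer the robot than I had guessed, so its centre is (0.5605, 0.0215), and both views agree on that. Next is the approach above the pusher.

The manual's scale: turns go in shares of pi rad. Converting my numbers, 1.57 rad is 0.4997.

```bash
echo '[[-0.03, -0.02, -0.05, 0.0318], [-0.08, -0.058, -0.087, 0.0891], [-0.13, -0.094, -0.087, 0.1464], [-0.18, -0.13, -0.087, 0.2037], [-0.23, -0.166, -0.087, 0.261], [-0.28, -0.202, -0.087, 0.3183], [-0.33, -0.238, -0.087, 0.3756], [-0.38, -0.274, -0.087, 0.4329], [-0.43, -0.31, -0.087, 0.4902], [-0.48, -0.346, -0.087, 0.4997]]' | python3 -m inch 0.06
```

```text
refused: ROWS must be a list holding one list of rows, three levels of brackets. Nothing was moved.
```

Nothing moved. I misread the format; it is a list holding one list of rows, three levels of brackets. Resending.

```bash
echo '[[[-0.03, -0.02, -0.05, 0.0318], [-0.08, -0.058, -0.087, 0.0891], [-0.13, -0.094, -0.087, 0.1464], [-0.18, -0.13, -0.087, 0.2037], [-0.23, -0.166, -0.087, 0.261], [-0.28, -0.202, -0.087, 0.3183], [-0.33, -0.238, -0.087, 0.3756], [-0.38, -0.274, -0.087, 0.4329], [-0.43, -0.31, -0.087, 0.4902], [-0.48, -0.346, -0.087, 0.4997]]]' | python3 -m inch 0.06
echo '[[[0, 0, 0, 0]]]' | python3 -m inch; python3 - <<'E'
from look import *
s=env.observe();R=cv2.Rodrigues(np.array(s["orientation"]))[0];print(R);print(R.T@(np.array([.5605,.0215,.218])-s["eef_pos"]),s["q"])
E
```

```text
t: 2.95
eef_pos: [0.5274, 0.0668, 0.3012]
orientation: [2.547, 1.839, 0.001]
ft_force: [0.4, 0.6, 1.0]
opening: 0.06
grasp_force: 0.0
t: 3.08
eef_pos: [0.5282, 0.0653, 0.3002]
orientation: [2.55, 1.834, -0.001]
ft_force: [-0.5, 0.1, 1.2]
opening: 0.06
grasp_force: 0.0
[[ 0.3181  0.9481 -0.0003]
 [ 0.948  -0.3181 -0.0009]
 [-0.0009 -0.     -1.    ]]
[-0.0312  0.0446  0.0823] [ 0.102   0.2091  1.5021 -0.0009  1.4308  0.4258]
```

```bash
echo '[[[-0.031, 0.045, 0, 0], [-0.031, 0.045, 0, 0], [-0.031, 0.045, 0.03, 0], [-0.031, 0.045, 0.06, 0], [-0.031, 0.045, 0.081, 0], [-0.031, 0.045, 0.081, 0]]]' | python3 -m inch
echo '[[[0, 0, 0, 0], [0, 0, 0, 0], [0, 0, 0, 0], [0, 0, 0, 0], [0, 0, 0, 0]]]' | python3 -m inch 0.015
```

```text
t: 3.82
eef_pos: [0.5576, 0.0266, 0.2187]
orientation: [-2.541, -1.842, 0.005]
ft_force: [-0.2, 0.5, 1.1]
opening: 0.06
grasp_force: 0.0
t: 4.45
eef_pos: [0.5601, 0.0251, 0.2207]
orientation: [2.545, 1.841, 0.003]
ft_force: [-0.5, -0.2, 3.4]
opening: 0.0272
grasp_force: 30.0
```

```bash
echo '[[[0, 0, -0.03, 0], [0, 0, -0.06, 0], [0, 0, -0.09, 0], [0, 0, -0.095, 0], [-0.05, 0.014, -0.095, 0], [-0.1, 0.028, -0.095, 0], [-0.15, 0.042, -0.095, 0], [-0.166, 0.047, -0.095, 0], [-0.166, 0.047, -0.095, 0]]]' | python3 -m inch; python3 - <<'E'
from look import *
p=env.capture("scene");cv2.imwrite("pics/s1.png",cv2.resize(p["pixels"][120:360,180:440,::-1],None,fx=2.3,fy=2.3,interpolation=2))
E
```

```text
t: 5.58
eef_pos: [0.5517, -0.1476, 0.3136]
orientation: [-2.545, -1.838, 0.002]
ft_force: [-0.1, 0.6, -1.9]
opening: 0.0276
grasp_force: 30.0
```

View pics/s1.png

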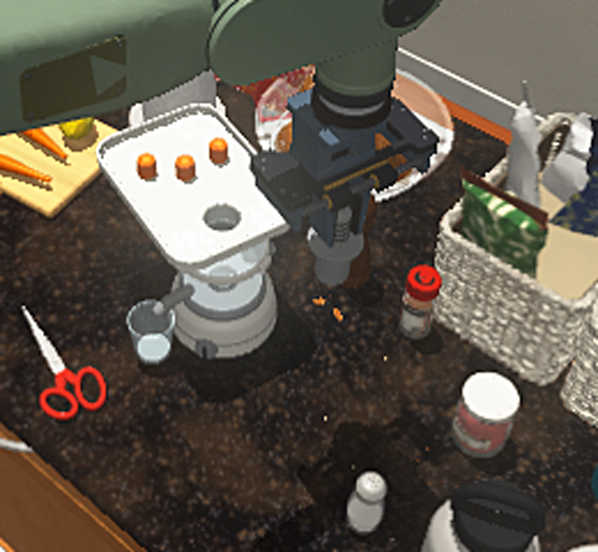

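The pusher is out and held upright at crop (330,260), the mouth is open at (222,217), and the three pieces have not moved. Now I'll lower it.

```bash
echo '[[[0, 0, 0.05, 0], [0, 0, 0.1, 0], [0, 0, 0.15, 0], [0, 0, 0.19, 0], [0, 0, 0.22, 0], [0, 0, 0.236, 0], [0, 0, 0.241, 0], [0, 0, 0.241, 0]]]' | python3 -m inch
echo '[[[0, 0, 0.002, 0], [0, 0, 0.002, 0]]]' | python3 -m inch
```

```text
t: 6.62
eef_pos: [0.5529, -0.1469, 0.0746]
orientation: [2.544, 1.842, 0.002]
ft_force: [-0.1, -0.1, -0.9]
opening: 0.0271
grasp_force: 30.0
t: 6.88
eef_pos: [0.5525, -0.1474, 0.0726]
orientation: [2.545, 1.841, 0.001]
ft_force: [0.5, 0.5, -0.7]
opening: 0.0276
grasp_force: 30.0
```

```bash
echo '[[[0, 0, 0.001, 0], [0, 0, 0.002, 0], [0, 0, 0.002, 0]]]' | python3 -m inch
echo '[[[0, 0, 0.001, 0], [0, 0, 0.0015, 0], [0, 0, 0.0015, 0]]]' | python3 -m inch
```

```text
t: 7.25
eef_pos: [0.5524, -0.1473, 0.0707]
orientation: [2.545, 1.841, 0.001]
ft_force: [-2.3, 0.6, 4.8]
opening: 0.0274
grasp_force: 30.0
t: 7.62
eef_pos: [0.5525, -0.1474, 0.0706]
orientation: [2.544, 1.841, 0.001]
ft_force: [-3.5, 0.6, 13.7]
opening: 0.0274
grasp_force: 30.0
```

In the tool's units: -1.57 rad is -0.4997.

```bash
echo '[[[0, 0, 0, 0], [0, 0, 0, 0], [0, 0, 0, 0], [0, 0, -0.03, 0], [0, 0, -0.08, 0], [0, 0, -0.14, 0], [0, 0, -0.2, 0], [0, 0, -0.2, 0]]]' | python3 -m inch 0.06
echo '[[[0.05, -0.01, 0, -0.0573], [0.09, -0.018, 0, -0.1146], [0.13, -0.026, 0, -0.1719], [0.17, -0.034, 0, -0.2292], [0.21, -0.041, 0, -0.2865], [0.25, -0.049, 0, -0.3438], [0.25, -0.049, 0, -0.4011], [0.25, -0.049, 0, -0.4584], [0.25, -0.049, 0, -0.4997], [0.25, -0.049, 0, -0.4997]]]' | python3 -m inch 0.04
python3 - <<'E'
from look import *
E=[];
for i in range(2):
    p=env.capture("scene")
s=env.observe();R=cv2.Rodrigues(np.array(s["orientation"]))[0];print(R[:,:2],s["opening"]);print(R.T@(np.array([.5856,.106,.211])-s["eef_pos"]),s["eef_pos"])
for x in pieces(p,(225,165,290,230)): print(x)
cv2.imwrite("pics/s2.png",cv2.resize(p["pixels"][120:360,180:440,::-1],None,fx=2.3,fy=2.3,interpolation=2))
E
```

```text
t: 8.62
eef_pos: [0.5547, -0.1479, 0.2737]
orientation: [2.538, 1.837, 0.011]
ft_force: [0.7, -0.1, 0.1]
opening: 0.0602
grasp_force: 0.0
t: 9.88
eef_pos: [0.5833, 0.1055, 0.2668]
orientation: [-0.501, -3.099, 0.001]
ft_force: [0.7, -0.3, -0.1]
opening: 0.0398
grasp_force: 0.0
[[-0.949   0.3154]
 [ 0.3154  0.949 ]
 [ 0.0016 -0.0007]] 0.040314349822232476
[-0.0019  0.0012  0.0564] [0.5835 0.1055 0.2674]
(np.int32(74), array([274.5   , 185.0811]), array([0.6352, 0.0949, 0.217 ]))
(np.int32(71), array([243.3803, 192.1127]), array([0.5536, 0.1433, 0.217 ]))
(np.int32(77), array([260.2078, 192.3896]), array([0.5849, 0.1058, 0.217 ]))
```

View pics/s2.png

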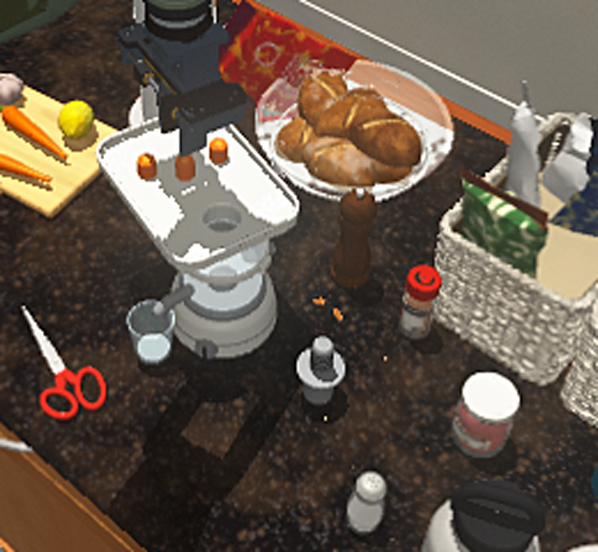

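The pusher stands upright on the worktop at crop (322,370), and the fingers are over the middle piece. Next I descend, cage it, and slide it.

```bash
echo '[[[-0.002, 0.001, 0.02, 0], [-0.002, 0.001, 0.04, 0], [-0.002, 0.001, 0.056, 0], [-0.002, 0.001, 0.056, 0]]]' | python3 -m inch
echo '[[[0, 0, 0, 0], [0, 0, 0, 0], [0, 0, 0, 0]]]' | python3 -m inch 0.029
python3 - <<'E'
from look import *
s=env.observe();R=cv2.Rodrigues(np.array(s["orientation"]))[0];print(s["opening"],R.T@(np.array([.5605,.0215,.211])-s["eef_pos"]))
E
```

```text
t: 10.48
eef_pos: [0.5852, 0.1057, 0.2109]
orientation: [-0.499, -3.099, 0.001]
ft_force: [-0.1, -0.4, 0.4]
opening: 0.04
grasp_force: 0.0
t: 10.85
eef_pos: [0.5863, 0.1059, 0.2131]
orientation: [0.499, 3.101, 0.001]
ft_force: [-0.2, 0.5, -0.2]
opening: 0.029
grasp_force: 0.0
0.029010932329815393 [-0.0019 -0.0883  0.0021]
```

```bash
echo '[[[0, -0.012, 0, 0], [-0.001, -0.024, 0, 0], [-0.001, -0.036, 0, 0], [-0.001, -0.048, 0, 0], [-0.002, -0.06, 0, 0], [-0.002, -0.07, 0, 0], [-0.002, -0.08, 0, 0], [-0.002, -0.089, 0, 0], [-0.002, -0.089, 0, 0], [-0.002, -0.089, 0, 0]]]' | python3 -m inch
python3 - <<'E'
from look import *
p=env.capture("scene")
s=env.observe();print(s["eef_pos"],s["ft_force"])
for x in pieces(p,(225,165,300,290)): print(x)
cv2.imwrite("pics/s3.png",cv2.resize(p["pixels"][140:300,200:330,::-1],None,fx=3.7,fy=3.7,interpolation=2))
E
```

```text
t: 12.1
eef_pos: [0.5601, 0.0209, 0.2125]
orientation: [0.499, 3.102, 0.001]
ft_force: [-0.6, 0.4, -0.8]
opening: 0.0286
grasp_force: 0.0
[0.5601 0.021  0.2124] [-0.1162 -0.5302  0.7736]
(np.int32(71), array([243.3521, 192.0563]), array([0.5537, 0.1436, 0.217 ]))
```

View pics/s3.png

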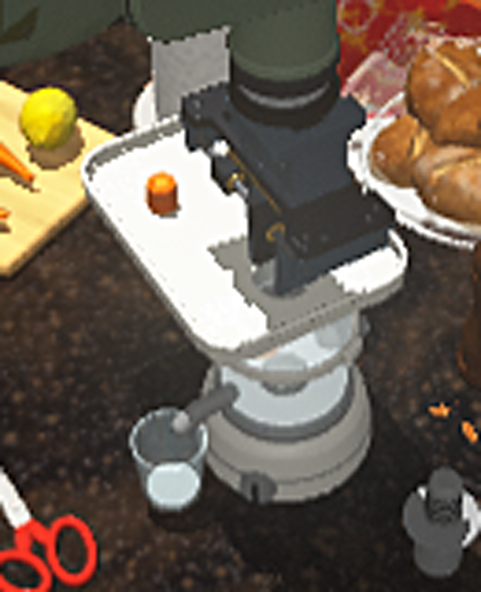

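In the tool's units: -0.365 rad is -0.1162.

```bash
echo '[[[0, 0, -0.04, 0], [0, 0, -0.056, 0], [0.03, 0.03, -0.056, -0.0573], [0.044, 0.07, -0.056, -0.1162], [0.044, 0.115, -0.056, -0.1162], [0.044, 0.115, -0.056, -0.1162], [0.044, 0.115, -0.056, -0.1162]]]' | python3 -m inch 0.04
python3 - <<'E'
from look import *
p=env.capture("scene")
s=env.observe();R=cv2.Rodrigues(np.array(s["orientation"]))[0];print(s["opening"],R.T@(np.array([.5551,.1442,.211])-s["eef_pos"]),R[:2,1])
for x in pieces(p,(225,165,305,290)): print(x)
t=env.capture("top")
cv2.imwrite("pics/s4.png",cv2.hconcat([cv2.resize(p["pixels"][150:290,220:310,::-1],(370,576),interpolation=2),cv2.resize(t["pixels"][180:260,240:300,::-1],(430,576),interpolation=2)]))
E
```

```text
t: 13.02
eef_pos: [0.554, 0.1435, 0.2679]
orientation: [0.073, -3.14, 0.001]
ft_force: [-0.3, 0.1, 0.2]
opening: 0.04
grasp_force: 0.0
0.03937689768304379 [-0.0012  0.0011  0.0571] [-0.0459  0.9989]
(np.int32(22), array([303.    , 178.8182]), array([0.7116, 0.0486, 0.217 ]))
(np.int32(74), array([274.5   , 185.0811]), array([0.6352, 0.0949, 0.217 ]))
(np.int32(76), array([243.3421, 191.9737]), array([0.5539, 0.1438, 0.217 ]))
```

View pics/s4.png

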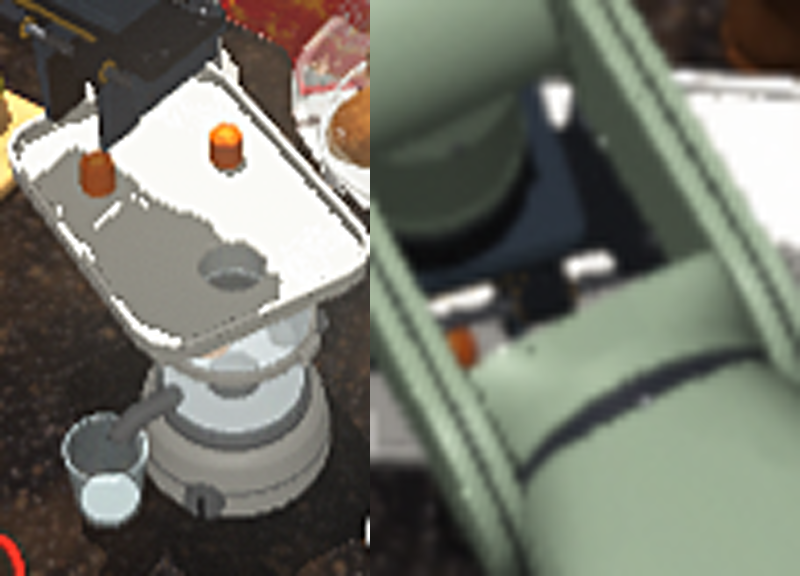

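The mouth at (237,265) is empty and a peach tint shows through the drum wall at (215,352), so the first piece is in the drum. Next piece.

```bash
echo '[[[-0.001, 0.001, 0.02, 0], [-0.001, 0.001, 0.04, 0], [-0.001, 0.001, 0.056, 0], [-0.001, 0.001, 0.056, 0]]]' | python3 -m inch
echo '[[[0, 0, 0, 0], [0, 0, 0, 0], [0, 0, 0, 0]]]' | python3 -m inch 0.029
python3 - <<'E'
from look import *
s=env.observe();R=cv2.Rodrigues(np.array(s["orientation"]))[0];print(s["opening"],R.T@(np.array([.5605,.0215,.211])-s["eef_pos"]))
E
```

```text
t: 13.62
eef_pos: [0.5545, 0.144, 0.2113]
orientation: [0.071, -3.138, 0.001]
ft_force: [0.2, -0.4, 1.0]
opening: 0.0396
grasp_force: 0.0
t: 14.0
eef_pos: [0.5555, 0.1449, 0.213]
orientation: [-0.073, 3.14, 0.0]
ft_force: [0.5, -0.2, -0.8]
opening: 0.0287
grasp_force: 0.0
0.028691251840862776 [ 0.0007 -0.1235  0.002 ]
```

Then up and over to the last piece. From the neck its offset in the present tool axes (y = (-0.046, 0.999), x = (-0.999, -0.046)) is x = -0.079, y = 0.070, with a turn of +0.846.

In the tool's units: 0.846 rad is 0.2693.

```bash
echo '[[[0, -0.013, 0, 0], [0, -0.027, 0, 0], [0, -0.041, 0, 0], [0, -0.055, 0, 0], [0, -0.069, 0, 0], [0, -0.083, 0, 0], [0.001, -0.097, 0, 0], [0.001, -0.111, 0, 0], [0.001, -0.124, 0, 0], [0.001, -0.124, 0, 0]]]' | python3 -m inch
echo '[[[0, 0, 0, 0], [0, 0, -0.04, 0], [0, 0, -0.056, 0], [-0.03, 0.03, -0.056, 0.0573], [-0.06, 0.05, -0.056, 0.1146], [-0.079, 0.07, -0.056, 0.1719], [-0.079, 0.07, -0.056, 0.2292], [-0.079, 0.07, -0.056, 0.2693], [-0.079, 0.07, -0.056, 0.2693]]]' | python3 -m inch 0.04
python3 - <<'E'
from look import *
p=env.capture("scene")
s=env.observe();R=cv2.Rodrigues(np.array(s["orientation"]))[0];print(s["opening"],R.T@(np.array([.6364,.0952,.211])-s["eef_pos"]),R[:2,1])
for x in pieces(p,(225,165,305,290)): print(x)
cv2.imwrite("pics/s5.png",cv2.resize(p["pixels"][150:290,220:330,::-1],None,fx=4,fy=4,interpolation=2))
E
```

```text
t: 15.25
eef_pos: [0.56, 0.0199, 0.2124]
orientation: [0.07, -3.141, -0.0]
ft_force: [0.1, 0.8, 0.6]
opening: 0.0291
grasp_force: 0.0
t: 16.38
eef_pos: [0.6355, 0.0949, 0.2679]
orientation: [-1.22, -2.894, 0.0]
ft_force: [-0.0, 0.1, 0.1]
opening: 0.0397
grasp_force: 0.0
0.03998219261594854 [-0.0003  0.001   0.057 ] [0.7154 0.6987]
(np.int32(28), array([302.8929, 179.3214]), array([0.7097, 0.0475, 0.217 ]))
(np.int32(75), array([274.4933, 185.0667]), array([0.6352, 0.0949, 0.217 ]))
```

View pics/s5.png

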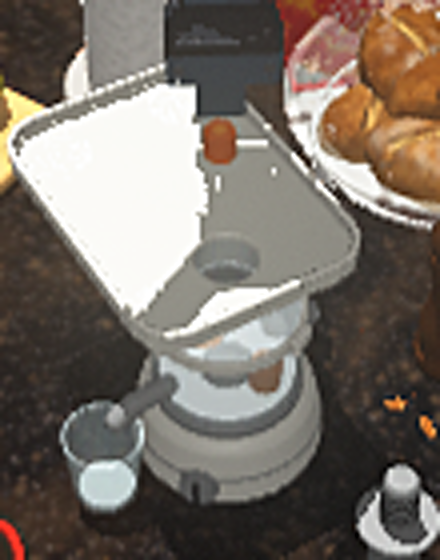

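The mouth at (225,258) is empty and two pieces show in the drum at (265,375) and (205,342). Last piece.

```bash
echo '[[[0, 0.001, 0.02, 0], [0, 0.001, 0.04, 0], [0, 0.001, 0.056, 0], [0, 0.001, 0.056, 0]]]' | python3 -m inch
echo '[[[0, 0, 0, 0], [0, 0, 0, 0], [0, 0, 0, 0]]]' | python3 -m inch 0.029
python3 - <<'E'
from look import *
s=env.observe();R=cv2.Rodrigues(np.array(s["orientation"]))[0];print(s["opening"],R.T@(np.array([.5605,.0215,.211])-s["eef_pos"]))
E
```

```text
t: 16.92
eef_pos: [0.6356, 0.095, 0.211]
orientation: [-1.221, -2.892, 0.002]
ft_force: [0.9, -0.5, 0.0]
opening: 0.0401
grasp_force: 0.0
t: 17.3
eef_pos: [0.6367, 0.0952, 0.2131]
orientation: [1.222, 2.893, 0.001]
ft_force: [-0.4, -0.7, 0.6]
opening: 0.029
grasp_force: 0.0
0.02898169367105333 [ 0.0003 -0.106   0.002 ]
```

```bash
echo '[[[0, -0.013, 0, 0], [0, -0.026, 0, 0], [0, -0.039, 0, 0], [0, -0.052, 0, 0], [0, -0.065, 0, 0], [0, -0.077, 0, 0], [0, -0.088, 0, 0], [0, -0.098, 0, 0], [0, -0.107, 0, 0], [0, -0.107, 0, 0]]]' | python3 -m inch
echo '[[[0, 0, 0, 0], [0, 0, -0.04, 0], [0, 0, -0.08, 0], [0, 0.05, -0.12, 0], [0, 0.1, -0.14, 0], [0, 0.15, -0.14, 0], [0, 0.15, -0.14, 0]]]' | python3 -m inch
python3 - <<'E'
from look import *
p=env.capture("scene")
cv2.imwrite("pics/s6.png",cv2.resize(p["pixels"][150:360,200:440,::-1],None,fx=2.8,fy=2.8,interpolation=2))
E
```

```text
t: 18.55
eef_pos: [0.5593, 0.0202, 0.2125]
orientation: [-1.224, -2.893, -0.0]
ft_force: [0.3, -0.1, 0.9]
opening: 0.0288
grasp_force: 0.0
t: 19.42
eef_pos: [0.6691, 0.1279, 0.3498]
orientation: [-1.218, -2.894, 0.001]
ft_force: [-0.1, -0.5, 0.2]
opening: 0.0293
grasp_force: 0.0
```

View pics/s6.png

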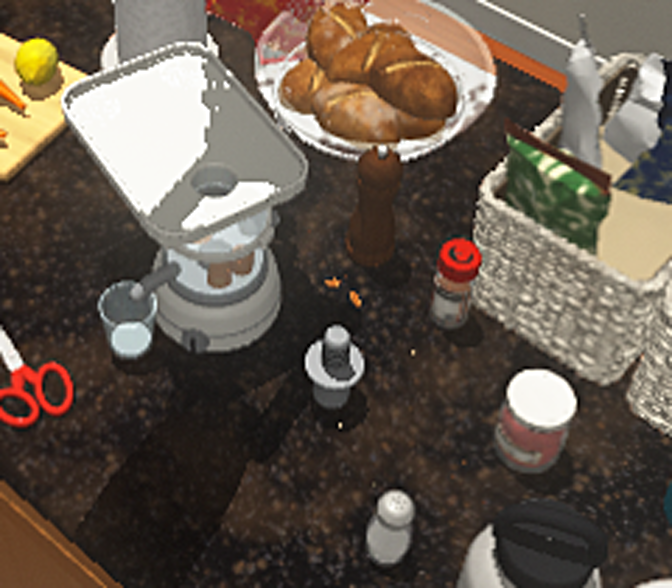

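The tray and mouth at (215,180) are empty. Pieces show in the drum at (218,272), (243,262) and (205,240), the pusher stands at (335,370), and the bystanders in view are where they were. I'll hand it in.

```bash
python3 -c "
from rig import env; print(env.sign_off())"
```

```text
the job is handed in; nothing more can be done
None
```

The juicer is loaded and handed in at about 19.5 s: the pusher stands upright on the worktop, all three carrot pieces were slid one by one into the drum, and the jam jar, salt shaker and spice jar show unmoved (the onion was out of the last picture, but the arm never went near it).

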